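Snap the stock terminal into its charging dock

ROBOT

A 7-joint arm with a two-finger parallel gripper is mounted at the origin on the work surface. World frame = base frame: x ahead of the robot, y to its left, z up, the work surface at z = 0. Lengths are in m, angles in rad, forces in N, time in s.
With the tool pointing down it reaches from about 0.4 to 0.875 m from the base axis. Payload 6.5 kg.
Tool frame: the origin (TCP) lies midway between the tips of the shut fingers; the grasp point (between the pads) lies 19 mm behind it; z points along the fingers, y is the line along which they close (so a half turn about z gives the same grasp; the last joint's range is limited). The gripper opens to 88 mm and grips with 3 to 60 N. Pads are 18 mm wide; open, the fingers measure 123 mm over their backs; the gripper's body (75 mm by 187 mm) begins 45 mm behind the grasp point.
Start: joints at [-1.373, 0.536, -0.004, 1.538, 0.003, 1.067, -0.071], TCP at [0.169, 0.628, 0.239] pointing down, gripper open.
Joint ranges: [-2.7, 2.7], [-0.37, 2.16], [-1.27, 1.26], [0.24, 2.4], [-1.31, 4.45], [0.19, 1.91], [-2.76, 2.76]. Speed limits (rad/s): [2.39, 2.39, 3.14, 3.14, 3.14, 3.14, 3.14].

INTERFACE

Orientations are given as a unit quaternion [w, x, y, z].
In Python, from workcell import ctrl gives the robot as it stands.
- The arm moves only by the tool apply_moves, never from a script. Its arguments are lists of equal length, an entry for each row: "hand": the finger opening in cm, from 0 to 8.81; "dp": the shift along the world's x, y, z in cm, a list of three; "rotation": the turn, a rotation vector about the world's x, y, z in rad, a list of three. In form: {"hand": [hand, ...], "dp": [[dx, dy, dz], ...], "rotation": [[rx, ry, rz], ...]}. A call has 1 to 10 rows; each row shifts and turns the commanded pose from where the row before left it; what a row does not reach is not made up. A row lasts 1/8 s, in which the tool goes at most 62.5 mm and 10.7 degrees, less where a joint would pass 70% of its speed; a pose out of reach is approached as far as the arm can. A call is refused whole if a number of a shift passes 6.25 or a number of a turn 0.188, either way. A call with a gripper value outside its range is refused whole. The fingers move at their own pace and stop on an object; "newtons" is the grip in N (left out, the last holds). Time passes only in rows, so rows that do not move let the fingers close. It gives the time, the measured TCP pose, the force, the opening and the grip force at its end, in the units of the state.
- ctrl.observe(): the state, without advancing time (a new reading comes with each control period).
- ctrl.snapshot(name): name is "side" or "top"; returns the picture (420x560x3 uint8, blue, green, red); there is no depth.
- ctrl.camera_params(name): a dict with "mtx" (3x3 intrinsics, pixels), "dist_coeffs" ([k1, k2, p1, p2, k3] as OpenCV has them; the pictures are not rectified), "pose" (4x4, takes a point from camera to world coordinates). Camera axes: x right, y down, z forward; pixel columns grow to the right and rows downward; lengths in m; the calibration is good to about 2 mm. A picture is of the moment at which its call begins. camera_params takes no time and is no camera call.
- ctrl.hand_in(): hands the job in; it is judged then, once.
The state is a dict: "clock": time; "q": joint angles; "joint_velocities": joint speeds; "tau": joint torques, N m; "position": TCP position; "orientation": TCP orientation; "force": force on the tool from outside, world axes, zero at the start; "moment": the same for the moment, N m; "opening": finger opening in m; "finger_force": force on a finger pad.
Only numpy, scipy, OpenCV 4.12 (cv2) and the standard library are available. Lean on these libraries where they do the work, as an engineer would, in place of code of your own. Each camera call takes 0.05 s, during which the arm holds its last target. There are 200 camera calls.

TASK

The shop's handheld stock terminal is lying on the counter; put it on charge in the empty dock. Hold it heel-up and slip its tongue under the dock's lip, then press the foot end down, firmly but without forcing it, until it snaps past the catch and lies fully home on the dock's bed. Leave the terminal that is already charging and the other things on the counter where they are.

Things in the scene. Friction and masses are not known exactly. Their poses are not given: they have to be found in the camera images.
- terminal: The terminal to dock, lying screen up: a grey handheld slab, 160 x 50 x 28 mm, about 0.25 kg, dark screen and keys on top. Origin: centre of its underside; x runs along it from the tongue end (-x) to the foot end (+x), z out of the screen. The 28 mm high, 50 mm wide main body spans x = -60 to +66 mm; a tongue (-x) and a foot (+x) stick out at the bottom.
- terminal_toe (a point): Middle of the lower edge of the tongue's end: terminal x = -80, z = 0 mm. The tongue is 20 mm long, 40 mm wide and 10 mm thick, flush with the underside.
- terminal_heel (a point): Middle of the lower edge of the foot's end: terminal x = +75, z = 0 mm. The foot is 40 mm wide and 12 mm thick, flush with the underside; its end is bevelled, from x = 75 mm at the bottom to x = 80 mm at its top edge.
- dock_a: The empty dock: black, fixed to the counter, base 214 x 76 x 8 mm. Origin: centre of its underside, on the counter, below a seated terminal's middle; x runs from the toe pocket (-x) to the sprung catch (+x). The terminal lies on a 40 mm wide bed, top at z = 16 mm, sides open for fingers. A low heel stop, face at x = 81.5 mm, is 8 mm high above the bed. More than 50 N on the dock counts as forcing.
- dock_a_pocket (a point): Bed level at the middle of the toe pocket's back wall, empty dock: dock x = -81.5, z = 16 mm. The pocket opens towards +x only: a lip overhead reaches to x = -71 mm, its underside 16 mm and its top 22 mm above the bed; cheeks at y = +-23.5 mm. A seated tongue ends 0 to 3 mm from the back wall.
- catch_a (a joint): Sprung catch of the empty dock, a steel slider: 0 = out, up to 0.009 m as it is pushed towards dock +x; 5 N plus 2.4 N/mm. Pressing the heel end (10 to 20 N on the top, by friction) drives the bevelled foot down past it, pushing it back about 4 mm; 3 mm short of home it springs out over the foot with 1.5 mm of play and the force drops; the bed then stops hard. The terminal's weight alone does not pass it.
- hook_a (a point): Middle of the hook edge of the empty dock's catch: dock x = 74.5 mm, z = 31.6 mm (15.6 above the bed) when out. From it a 30 mm wide ramp, leaning back 25 degrees from vertical, rises to dock x = 81 mm, 30 mm above the bed; the ramp guides the foot in.
- dock_b: The occupied dock, just like the empty one, fixed elsewhere on the counter.
- terminal_b: A second terminal, just like the first, already snapped into the occupied dock. Leave it.
- dice_cup: Bystander: open black dice cup, 76 mm across, 85 mm high. Origin: centre of its underside.
- game_box: Bystander: boxed board game, 110 x 170 x 45 mm. Origin: centre of its underside.
- card_box: Bystander: card deck box, 66 x 95 x 22 mm. Origin: centre of its underside.
Things that resemble listed ones, but are neither listed nor needed, are in the scene too. Leave any purple look-alike of the terminal alone. Leave any turquoise look-alike of the dock_a alone.

How it is judged:
By the outcome, as a careful person would: the job done as asked, in the order asked, and still so for the second after the job is handed in, with the robot touching nothing.
It also fails if it takes over 51 s, if anything falls off the work surface, if the arm or the gripper's body presses on something with over 40 N, if the wrist force passes 120 N, or if a joint passes its speed limit or range.

## Working session

There is one attempt and no reset: what is moved stays moved. The work goes in short steps, Python scripts to look and compute and a tool call to move; the robot and the scene stay as the last step left them, time stands still between calls to the robot, and variables do not carry over. Pictures are saved under pics/ and viewed, at most 10 in all, crops included, and the job is handed in when it is done.

Besides the shell and the picture viewer there is one more tool, called after "Emit:" by a JSON object that holds its "api" and its "payload", one argument or row to a line. apply_moves: Moves the arm, as the interface text tells. Its arguments: {"type":"object","properties":{"hand":{"type":"array"},"dp":{"type":"array"},"rotation":{"type":"array"},"newtons":{"type":"number"}},"required":["hand","dp","rotation"]}

```bash
mkdir -p pics; ls; python3 - <<'E'
from workcell import ctrl
import cv2
for n in("top","side"):
    cv2.imwrite(f"pics/{n}0.png",ctrl.snapshot(n)); p=ctrl.camera_params(n); print(n,p)
s=ctrl.observe();print({k:s[k] for k in("clock","position","orientation","force","opening")})
E
```

```text
pics
top {'mtx': array([[508.47651598,   0.        , 286.66672879],
       [  0.        , 508.47651598, 215.46910258],
       [  0.        ,   0.        ,   1.        ]]), 'dist_coeffs': array([-0.07395594,  0.        ,  0.        ,  0.        ,  0.        ]), 'pose': array([[ 0.02194248, -0.98822036,  0.15145643,  0.32334789],
       [-0.99973839, -0.02071051,  0.00970701, -0.05799361],
       [-0.00645593, -0.15162981, -0.98841627,  1.20535441],
       [ 0.        ,  0.        ,  0.        ,  1.        ]])}
side {'mtx': array([[437.46434919,   0.        , 278.1468941 ],
       [  0.        , 437.46434919, 201.18342206],
       [  0.        ,   0.        ,   1.        ]]), 'dist_coeffs': array([-0.12318286,  0.        ,  0.        ,  0.        ,  0.        ]), 'pose': array([[ 0.79762225, -0.42910963,  0.42386752,  0.10054487],
       [-0.60287095, -0.54553757,  0.58218157, -0.63852968],
       [-0.01858406, -0.71989838, -0.69383063,  0.75586169],
       [ 0.        ,  0.        ,  0.        ,  1.        ]])}
{'clock': 0.1, 'position': array([0.16937197, 0.62697791, 0.23795137]), 'orientation': array([-2.02436662e-05,  1.31468119e-01,  9.91320097e-01, -7.73578085e-04]), 'force': array([ 0.23903689, -0.53605161, -0.12613774]), 'opening': 0.08816562704724686}
```

View pics/top0.png

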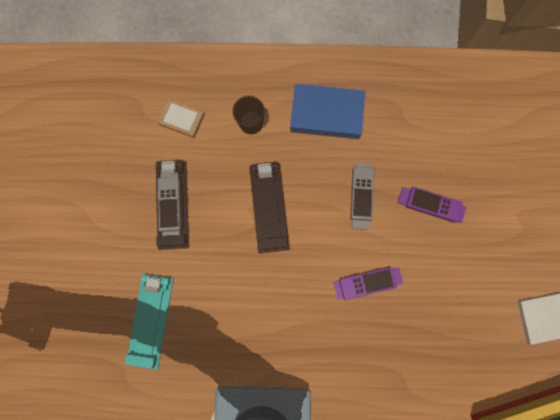

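View pics/side0.png

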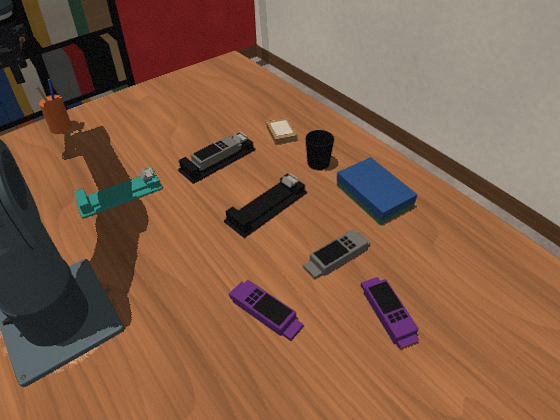

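The top view shows the grey terminal at (362,196), keys and so foot towards the top of the picture. The empty black dock is at (269,207), with its catch at (265,170). I'll look closer at both.

```bash
cat > h.py <<'E'
import numpy as np,cv2
from workcell import ctrl
def ray(n,uv):
    p=ctrl.camera_params(n);T=p["pose"]
    a=cv2.undistortPoints(np.array(uv,float).reshape(-1,1,2),p["mtx"],p["dist_coeffs"]).reshape(-1,2)
    d=np.c_[a,np.ones(len(a))]@T[:3,:3].T
    return T[:3,3],d
def onz(n,uv,z):
    c,d=ray(n,uv);return c+d*((z-c[2])/d[:,2])[:,None]
def proj(n,P):
    p=ctrl.camera_params(n);Ti=np.linalg.inv(p["pose"])
    return cv2.projectPoints(np.array(P,float).reshape(-1,1,3),cv2.Rodrigues(Ti[:3,:3])[0],Ti[:3,3],p["mtx"],p["dist_coeffs"])[0].reshape(-1,2)
E
python3 - <<'E'
import cv2,numpy as np
from h import *
im=cv2.imread("pics/top0.png")
a=cv2.resize(im[155:260,240:300],None,fx=5.6,fy=5.6,interpolation=cv2.INTER_CUBIC)
b=cv2.resize(im[155:260,335:395],None,fx=5.6,fy=5.6,interpolation=cv2.INTER_CUBIC)
cv2.imwrite("pics/c1.png",np.hstack([a,b]))
hsv=cv2.cvtColor(im,cv2.COLOR_BGR2HSV)
def rect(m,roi):
    k=np.zeros_like(m);x0,y0,x1,y1=roi;k[y0:y1,x0:x1]=m[y0:y1,x0:x1]
    c=max(cv2.findContours(k,0,1)[0],key=cv2.contourArea);r=cv2.minAreaRect(c);return cv2.boxPoints(r),cv2.contourArea(c)
notwood=((hsv[...,1]<110)|(hsv[...,2]<60)).astype(np.uint8)*255
for nm,roi,z in(("dock",(240,155,300,260),.008),("term",(340,155,390,240),.0)):
    bx,A=rect(notwood,roi);P=onz("top",bx,z);print(nm,A,bx.round(1).tolist(),P.round(4).tolist(),P.mean(0).round(4),[np.linalg.norm(P[i]-P[(i+1)%4]).round(4) for i in range(4)])
E
```

```text
dock 2498.5 [[248.8000030517578, 164.10000610351562], [278.79998779296875, 160.8000030517578], [288.5, 248.6999969482422], [258.6000061035156, 252.0]] [[0.6308, 0.0483, 0.008], [0.6405, -0.0241, 0.008], [0.4276, -0.0524, 0.008], [0.4182, 0.0181, 0.008]] [ 0.5292 -0.0025  0.008 ] [np.float64(0.0731), np.float64(0.2148), np.float64(0.0711), np.float64(0.2147)]
term 1317.0 [[349.6000061035156, 228.39999389648438], [352.5, 161.60000610351562], [374.5, 162.60000610351562], [371.5, 229.39999389648438]] [[0.4799, -0.1973, 0.0], [0.6443, -0.204, 0.0], [0.6432, -0.2576, 0.0], [0.4787, -0.2498, 0.0]] [ 0.5615 -0.2272  0.    ] [np.float64(0.1646), np.float64(0.0536), np.float64(0.1647), np.float64(0.0525)]
```

View pics/c1.png

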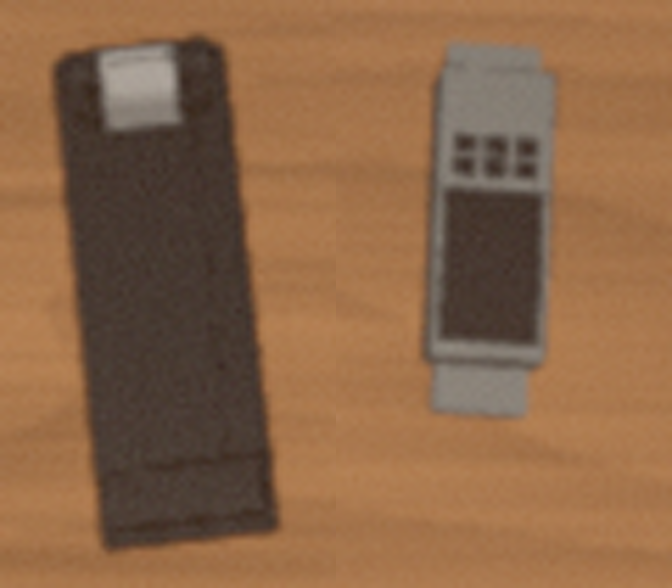

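The crop shows the dock's catch at its upper end, with the hook edge at crop (107,130)-(180,123). The lip edge runs (105,470)-(270,452). The terminal's tongue end is at the bottom and its keys and foot at the top.

```bash
python3 - <<'E'
from h import *
def C(l,ox): return [(ox+x/5.6-.41,155+y/5.6-.41) for x,y in l]
t=lambda l,z:onz("top",C([(x-336,y) for x,y in l],335),z)
d=lambda l,z:onz("top",C(l,240),z)
toe=t([(433,411),(525,415)],0);foot=t([(448,45),(540,48)],.012);bf=t([(441,68),(553,73)],.028);bt=t([(432,352),(543,358)],.028)
print("toe",toe.mean(0),"foot",foot.mean(0),"bodyfoot",bf.mean(0),"bodytoe",bt.mean(0))
for a,b in((foot,toe),(bf,bt)):
    v=a.mean(0)-b.mean(0);print("len",np.hypot(*v[:2]),"yaw",np.degrees(np.arctan2(v[1],v[0])),"w",np.linalg.norm(a[0]-a[1]),np.linalg.norm(b[0]-b[1]))
hook=d([(107,130),(180,123)],.0316);lip=d([(105,470),(268,453)],.038);bt=d([(105,548),(277,527)],.0);bf=d([(57,50),(222,40)],.02)
for n,p in(("hook",hook),("lip",lip),("toe",bt),("end",bf)):print(n,p.mean(0).round(4),"w",np.linalg.norm(p[0]-p[1]).round(4))
v=hook.mean(0)-lip.mean(0);print("len .1455?",np.hypot(*v[:2]),"yaw",np.degrees(np.arctan2(v[1],v[0])))
E
```

```text
toe [ 0.4806037  -0.22242002  0.        ] foot [ 0.6385602  -0.22739827  0.012     ] bodyfoot [ 0.62385646 -0.22637656  0.028     ] bodytoe [ 0.50147973 -0.22215664  0.028     ]
len 0.15803493004799007 yaw -1.8051688370091805 w 0.03978251779474725 0.03936333858482277
len 0.12244946935014928 yaw -1.9749510433004527 w 0.04772420227335215 0.04655186739629958
hook [0.5937 0.0063 0.0316] w 0.031
lip [ 0.4513 -0.0158  0.038 ] w 0.0676
toe [ 0.4231 -0.0172  0.    ] w 0.0735
end [0.6321 0.0097 0.02  ] w 0.0708
len .1455? 0.14414995063554337 yaw 8.821539229083594
```

```bash
python3 - <<'E'
import cv2
im=cv2.imread("pics/side0.png")
cv2.imwrite("pics/c2.png",cv2.resize(im[165:285,215:375],None,fx=5,fy=5,interpolation=cv2.INTER_CUBIC))
E
```

```text
(no output)
```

View pics/c2.png

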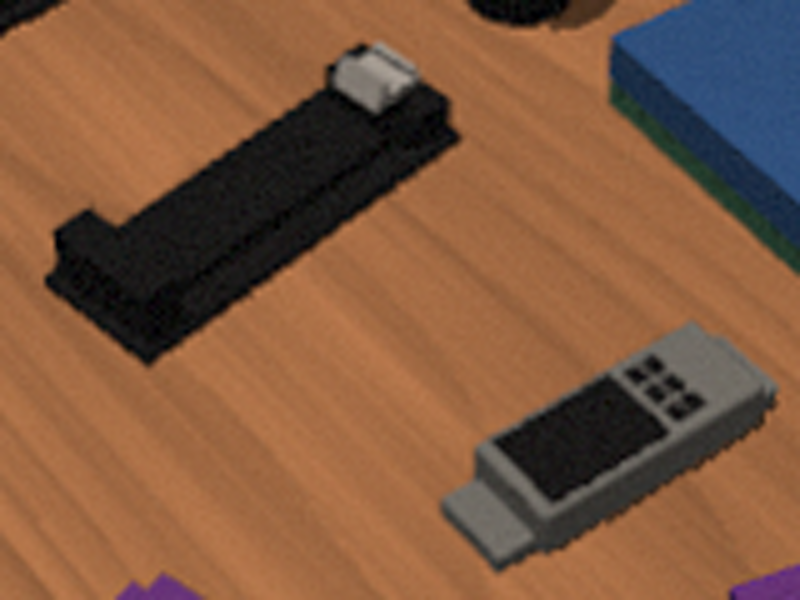

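The side crop shows the dock's toe base corners at crop (48,282) and (150,362), and the catch's lower edge at about (335,88)-(378,110). The terminal's tongue corners are at (443,510) and (500,570). I'll cross-check these against the top view.

```bash
python3 - <<'E'
from h import *
s=lambda l,z:onz("side",[(215+x/5-.4,165+y/5-.4) for x,y in l],z)
print("hook",s([(335,88),(378,110)],.0316).round(4).tolist());print("base",s([(48,284),(150,364),(460,140)],0).round(4).tolist())
print("toe",s([(443,510),(500,570)],.0).round(4).tolist())
o=np.array([.5208,-.0050,0]);
for yaw in(8.1,):
  c,n=np.cos(np.radians(yaw)),np.sin(np.radians(yaw));R=np.array([[c,-n,0],[n,c,0],[0,0,1]])
  for nm,P in(("hookL",(.0745,.015,.0316)),("hookR",(.0745,-.015,.0316)),("lipfrontL",(-.071,.0285,.038)),("lipfrontR",(-.071,-.0285,.038)),("pocketfloor",(-.071,-.02,.016))):
    w=o+R@P;a=proj("top",w)[0];b=proj("side",w)[0];print(nm,((a-[240,155]+.41)*5.6).round(),((b-[215,165]+.4)*5).round())
E
```

```text
hook [[0.591, 0.0184, 0.0316], [0.5977, -0.0078, 0.0316]]
base [[0.419, 0.0199, 0.0], [0.4292, -0.0524, 0.0], [0.638, -0.0239, 0.0]]
toe [[0.4821, -0.2001, 0.0], [0.4809, -0.2395, 0.0]]
hookL [110. 129.] [335.  85.]
hookR [181. 120.] [378. 113.]
lipfrontL [116. 472.] [ 97. 210.]
lipfrontR [253. 455.] [179. 271.]
pocketfloor [233. 463.] [169. 295.]
```

Emit:
{"api": "apply_moves", "payload": {
  "hand": [8.8, 8.8, 8.8, 8.8, 8.8, 8.8, 8.8, 8.8, 8.8, 8.8],
  "dp": [
    [3.3, -4, 0],
    [3.3, -4, 0],
    [3.3, -4, 0],
    [3.3, -4, 0],
    [3.3, -4, 0],
    [3.3, -4, 0],
    [3.3, -4, 0],
    [3.3, -4, 0],
    [3.3, -4, 0],
    [3.3, -4, 0]
  ],
  "rotation": [
    [0, 0, 0.023],
    [0, 0, 0.023],
    [0, 0, 0.023],
    [0, 0, 0.023],
    [0, 0, 0.023],
    [0, 0, 0.023],
    [0, 0, 0.023],
    [0, 0, 0.023],
    [0, 0, 0.023],
    [0, 0, 0.023]
  ]
}}

```text
clock: 1.35
position: [0.5002, 0.226, 0.2385]
orientation: [-0.0, 0.016, 1.0, -0.0]
force: [0.6, 0.3, 1.3]
opening: 0.0879
finger_force: 0.0
```

Emit:
{"api": "apply_moves", "payload": {
  "hand": [8.8, 8.8, 8.8, 8.8, 8.8, 8.8, 8.8, 8.8, 8.8, 8.8],
  "dp": [
    [0.7, -4.5, 0],
    [0.7, -4.5, 0],
    [0.7, -4.5, 0],
    [0.7, -4.5, 0],
    [0.7, -4.5, 0],
    [0.7, -4.5, 0],
    [0.7, -4.5, 0],
    [0.7, -4.5, 0],
    [0.7, -4.5, 0],
    [0.7, -4.5, 0]
  ],
  "rotation": [
    [0, 0, 0],
    [0, 0, 0],
    [0, 0, 0],
    [0, 0, 0],
    [0, 0, 0],
    [0, 0, 0],
    [0, 0, 0],
    [0, 0, 0],
    [0, 0, 0],
    [0, 0, 0]
  ]
}}

```text
clock: 2.6
position: [0.5694, -0.2237, 0.2384]
orientation: [-0.0, 0.017, 1.0, 0.0]
force: [0.4, -0.4, 0.5]
opening: 0.0879
finger_force: 0.0
```

Emit:
{"api": "apply_moves", "payload": {
  "hand": [8.8, 8.8, 8.8, 8.8, 8.8, 8.8, 8.8, 8.8],
  "dp": [
    [0, 0, -4.5],
    [0, 0, -4.5],
    [0, 0, -4.5],
    [0, 0, -4.5],
    [0.05, -0.05, -3],
    [0, 0, -1.5],
    [0, 0, -0.7],
    [0, 0, 0]
  ],
  "rotation": [
    [0, 0, 0],
    [0, 0, 0],
    [0, 0, 0],
    [0, 0, 0],
    [0, 0, 0],
    [0, 0, 0],
    [0, 0, 0],
    [0, 0, 0]
  ]
}}

```text
clock: 3.6
position: [0.5703, -0.2231, 0.0072]
orientation: [0.0, 0.017, 1.0, -0.0]
force: [-0.3, 0.6, 0.5]
opening: 0.0875
finger_force: 0.0
```

Emit:
{"api": "apply_moves", "payload": {
  "hand": [6, 5, 4, 4, 4, 4],
  "dp": [
    [0, 0, 0],
    [0, 0, 0],
    [0, 0, 0],
    [0, 0, 0],
    [0, 0, 0],
    [0, 0, 0]
  ],
  "rotation": [
    [0, 0, 0],
    [0, 0, 0],
    [0, 0, 0],
    [0, 0, 0],
    [0, 0, 0],
    [0, 0, 0]
  ],
  "newtons": 40
}}

```text
clock: 4.35
position: [0.5702, -0.2233, 0.007]
orientation: [0.0, 0.017, 1.0, -0.0]
force: [0.7, -0.9, 2.2]
opening: 0.0495
finger_force: 40.0
```

Emit:
{"api": "apply_moves", "payload": {
  "hand": [4, 4, 4, 4, 4, 4, 4, 4, 4, 4],
  "dp": [
    [0, 0, 3],
    [0, 0, 5],
    [0, 0, 5],
    [-0.5, 4, 0],
    [-0.5, 4, 0],
    [-0.5, 4, 0],
    [-0.5, 4, 0],
    [-0.5, 4, 0],
    [-0.2, 2.25, -2],
    [0, 0, -2.5]
  ],
  "rotation": [
    [0, 0, 0],
    [0, 0, 0],
    [0, 0, 0],
    [0, 0, 0.086],
    [0, 0, 0.086],
    [0.009, -0.065, 0],
    [0.009, -0.065, 0],
    [0.009, -0.065, 0],
    [0.009, -0.065, 0],
    [0, 0, 0]
  ]
}}

```text
clock: 5.6
position: [0.5409, 0.0022, 0.0908]
orientation: [0.13, -0.07, 0.989, 0.01]
force: [-0.2, -0.6, -3.1]
opening: 0.0498
finger_force: 40.0
```

```bash
python3 - <<'E'
from h import *
im=ctrl.snapshot("side");im2=ctrl.snapshot("top");cv2.imwrite("pics/side1.png",im);cv2.imwrite("pics/top1.png",im2)
a=cv2.resize(im[130:250,200:330],(520,480),interpolation=cv2.INTER_CUBIC)
b=cv2.resize(im2[150:270,235:305],(280,480),interpolation=cv2.INTER_CUBIC)
cv2.imwrite("pics/c3.png",np.hstack([a,b]))
s=ctrl.observe();print(s["position"],s["orientation"],s["force"],s["opening"])
from scipy.spatial.transform import Rotation as R
q=s["orientation"];r=R.from_quat(np.r_[q[1:],q[0]]);M=r.as_matrix();print(M.round(3))
ex=np.cross(M[:,1],-M[:,2]);toe=s["position"]-.09*ex+.007*M[:,2];heel=toe+.155*ex
print("ex",ex,"toe",toe,proj("side",toe),proj("top",toe),"toecorners",[(proj("side",toe+k*M[:,1])[0]-[200,130])*4 for k in(-.02,.02)],[(proj("top",toe+k*M[:,1])[0]-[235,150])*4+[520,0] for k in(-.02,.02)])
E
```

```text
[5.39864782e-01 9.39944635e-05 8.90123241e-02] [ 0.12727376 -0.06897184  0.98942295  0.00930103] [ 0.80201236 -0.95357286 -2.49760045] 0.0497848120406327
[[-0.958 -0.139  0.251]
 [-0.134  0.99   0.036]
 [-0.253  0.001 -0.967]]
ex [0.95808855 0.13411709 0.25313818] toe [ 0.45539082 -0.01172481  0.05945788] [[242.29175617 204.30308572]] [[270.81128086 234.12197342]] toecorners [array([192.68615979, 314.38042348]), array([146.15122515, 280.40388739])] [array([698.27808456, 332.36577743]), array([628.20643619, 340.6076915 ])]
```

View pics/c3.png

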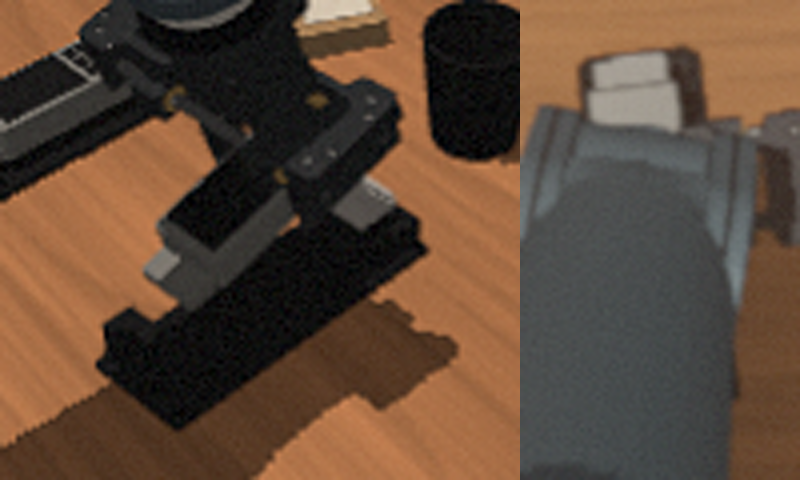

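The picture shows the terminal held heel-up above the empty dock, with its tongue just ahead of the lip, close to the predicted corners. I'll lower it most of the way and let it settle.

Emit:
{"api": "apply_moves", "payload": {
  "hand": [4, 4, 4, 4],
  "dp": [
    [0.2, 0, -1.5],
    [0, 0, -1.5],
    [0, 0, 0],
    [0, 0, 0]
  ],
  "rotation": [
    [0, 0, 0],
    [0, 0, 0],
    [0, 0, 0],
    [0, 0, 0]
  ]
}}

```text
clock: 6.2
position: [0.5452, -0.0007, 0.0618]
orientation: [0.131, -0.068, 0.989, 0.009]
force: [-0.1, -0.1, -3.2]
opening: 0.0499
finger_force: 40.0
```

```bash
cat >> h.py <<'E'
from scipy.spatial.transform import Rotation as Ro
def rep(px=.09,pz=.007):
    s=ctrl.observe();q=s["orientation"];M=Ro.from_quat(np.r_[q[1:],q[0]]).as_matrix()
    ex=np.cross(M[:,1],-M[:,2]);toe=s["position"]-px*ex+pz*M[:,2]
    a=np.radians(7.9);D=np.array([[np.cos(a),np.sin(a),0],[-np.sin(a),np.cos(a),0],[0,0,1]])
    d=lambda p:((D@(p-[.5203,-.004,0]))*1e3).round(1)
    print("clk",s["clock"],"tcp",d(s["position"]),"toe",d(toe),"heel",d(toe+.155*ex),"pitch",np.degrees(np.arcsin(ex[2])).round(2),"yaw",np.degrees(np.arctan2(ex[1],ex[0])).round(2),"F dock",(D@s["force"]).round(1),"M",s["moment"].round(2),"op",s["opening"].round(4))
E
python3 -c "from h import *;rep()"
```

```text
Traceback (most recent call last):
  File "h.py", line 19, in rep
    print("clk",s["clock"],"tcp",d(s["position"]),"toe",d(toe),"heel",d(toe+.155*ex),"pitch",np.degrees(np.arcsin(ex[2])).round(2),"yaw",np.degrees(np.arctan2(ex[1],ex[0])).round(2),"F dock",(D@s["force"]).round(1),"M",s["moment"].round(2),"op",s["opening"].round(4))
                                                                                                                                                                                                                                                     ^^^^^^^^^^^^^^^^^^
AttributeError: 'float' object has no attribute 'round'
```

```bash
sed -i 's/s\["opening"\].round(4)/s["opening"]/' h.py; python3 -c "from h import *;rep()"
```

```text
clk 6.2 tcp [25.1 -0.1 61.8] toe [-60.   -0.1  31.7] heel [89.7 -0.1 71.9] pitch 15.05 yaw 7.9 F dock [-0.2 -0.1 -3.2] M [-0.01  0.42 -0.  ] op 0.049866222596762336
```

Emit:
{"api": "apply_moves", "payload": {
  "hand": [4, 4, 4, 4, 4, 4],
  "dp": [
    [0, 0, -0.8],
    [0, 0, -0.6],
    [-0.5, -0.07, 0],
    [-0.5, -0.07, 0],
    [-0.3, -0.04, 0],
    [0, 0, 0]
  ],
  "rotation": [
    [0, 0, 0],
    [0, 0, 0],
    [0, 0, 0],
    [0, 0, 0],
    [0, 0, 0],
    [0, 0, 0]
  ]
}}

```text
clock: 6.95
position: [0.5324, -0.0022, 0.0484]
orientation: [0.13, -0.068, 0.989, 0.009]
force: [-0.2, 0.9, -2.9]
opening: 0.0498
finger_force: 40.0
```

```bash
python3 - <<'E'
from h import *
rep()
im=ctrl.snapshot("side");cv2.imwrite("pics/c4.png",cv2.resize(im[150:250,205:325],(720,600),interpolation=cv2.INTER_CUBIC))
E
```

```text
clk 6.95 tcp [12.2  0.1 48.4] toe [-72.9   0.1  18.3] heel [76.8  0.1 58.5] pitch 15.03 yaw 7.92 F dock [-0.1  0.9 -2.9] M [-0.05  0.41 -0.01] op 0.04977227158196893
```

View pics/c4.png

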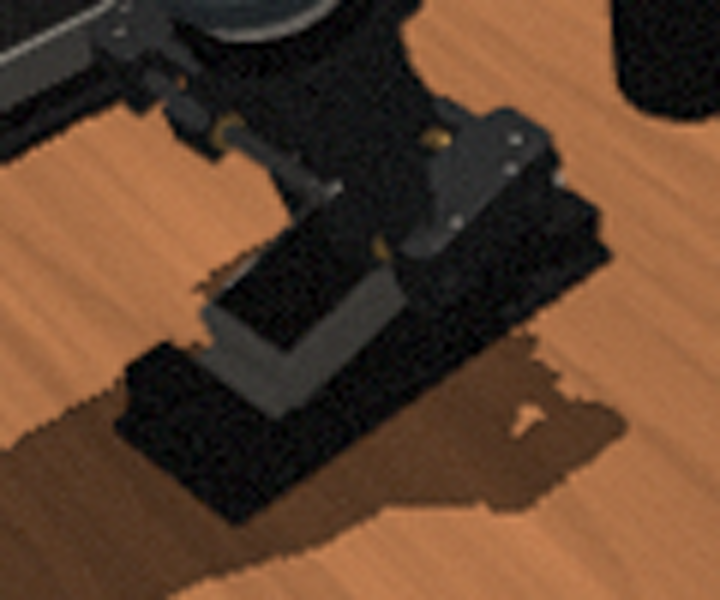

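The tongue is entering under the lip at about (200,355) in the crop, with no contact force. I'll go lower slightly and continue in.

Emit:
{"api": "apply_moves", "payload": {
  "hand": [4, 4, 4, 4],
  "dp": [
    [-0.1, -0.01, -0.12],
    [-0.2, -0.03, 0],
    [-0.1, -0.01, 0],
    [0, 0, 0]
  ],
  "rotation": [
    [0, 0, 0],
    [0, 0, 0],
    [0, 0, 0],
    [0, 0, 0]
  ]
}}

```text
clock: 7.5
position: [0.5281, -0.0028, 0.0468]
orientation: [0.13, -0.068, 0.989, 0.009]
force: [0.8, -0.3, -2.8]
opening: 0.0499
finger_force: 40.0
```

Emit:
{"api": "apply_moves", "payload": {
  "hand": [4, 4, 4],
  "dp": [
    [-0.1, -0.015, 0],
    [0, 0, 0],
    [0, 0, 0]
  ],
  "rotation": [
    [0, 0, 0],
    [0, 0, 0],
    [0, 0, 0]
  ]
}}

```text
clock: 7.88
position: [0.5272, -0.003, 0.0469]
orientation: [0.13, -0.068, 0.989, 0.009]
force: [0.1, 0.3, -3.5]
opening: 0.0498
finger_force: 40.0
```

```bash
python3 -c "from h import *;rep()"
```

```text
clk 7.875 tcp [ 7.   0.1 46.9] toe [-78.1   0.   16.8] heel [71.6  0.1 56.9] pitch 15.0 yaw 7.92 F dock [ 0.1  0.3 -3.5] M [-0.03  0.36  0.01] op 0.049769068027342
```

Emit:
{"api": "apply_moves", "payload": {
  "hand": [4, 4, 4, 4, 4, 4],
  "dp": [
    [0.07, 0.01, -0.3],
    [0.05, 0.01, -0.3],
    [0.04, 0.01, -0.3],
    [0.04, 0, -0.37],
    [0, 0, 0],
    [0, 0, 0]
  ],
  "rotation": [
    [-0.0048, 0.0345, 0],
    [-0.0048, 0.0345, 0],
    [-0.0048, 0.0345, 0],
    [-0.0048, 0.0345, 0],
    [0, 0, 0],
    [0, 0, 0]
  ]
}}

```text
clock: 8.62
position: [0.5291, -0.0027, 0.0342]
orientation: [0.061, -0.069, 0.996, 0.004]
force: [0.3, 0.5, -3.5]
opening: 0.0499
finger_force: 40.0
```

```bash
python3 -c "from h import *;rep()"
```

```text
clk 8.625 tcp [ 8.9  0.1 34.2] toe [-79.6   0.1  16.2] heel [74.2  0.1 35.2] pitch 7.05 yaw 7.91 F dock [ 0.4  0.4 -3.5] M [0.03 0.05 0.01] op 0.04990719389405569
```

Emit:
{"api": "apply_moves", "payload": {
  "hand": [5.4, 6, 7, 7.5, 7.5, 7.5, 7.5, 7.5],
  "dp": [
    [0, 0, 0],
    [0, 0, 0],
    [0, 0, 0],
    [0, 0, 0],
    [0, 0, 1],
    [0, 0, 2.5],
    [0, 0, 3],
    [0, 0, 0]
  ],
  "rotation": [
    [0, 0, 0],
    [0, 0, 0],
    [0, 0, 0],
    [0, 0, 0],
    [0, 0, 0],
    [0, 0, 0],
    [0, 0, 0],
    [0, 0, 0]
  ]
}}

```text
clock: 9.62
position: [0.5307, -0.0026, 0.1013]
orientation: [0.063, -0.069, 0.996, 0.004]
force: [0.3, 0.3, -0.8]
opening: 0.0752
finger_force: 0.0
```

Emit:
{"api": "apply_moves", "payload": {
  "hand": [0, 0, 0, 0, 0, 0, 0],
  "dp": [
    [1.5, 0.2, 0],
    [1.5, 0.2, 0],
    [1.5, 0.2, 0],
    [0, 0, 0],
    [0, 0, 0],
    [0, 0, 0],
    [0, 0, 0]
  ],
  "rotation": [
    [-0.0084, 0.061, 0],
    [-0.0084, 0.061, 0],
    [0, 0, 0],
    [0, 0, 0],
    [0, 0, 0],
    [0, 0, 0],
    [0, 0, 0]
  ]
}}

```text
clock: 10.5
position: [0.5737, 0.0033, 0.0992]
orientation: [-0.0, -0.069, 0.998, 0.0]
force: [0.3, -0.5, -0.2]
opening: 0.0069
finger_force: 0.0
```

```bash
python3 - <<'E'
from h import *
rep()
im=ctrl.snapshot("side");cv2.imwrite("pics/c5.png",cv2.resize(im[150:250,205:325],(720,600),interpolation=cv2.INTER_CUBIC))
E
```

```text
clk 10.5 tcp [53.9 -0.1 99.2] toe [-36.1  -0.1  92.3] heel [ 1.189e+02 -1.000e-01  9.220e+01] pitch -0.05 yaw 7.9 F dock [ 0.2 -0.6 -0.2] M [0.02 0.03 0.01] op 0.00689826770246351
```

View pics/c5.png

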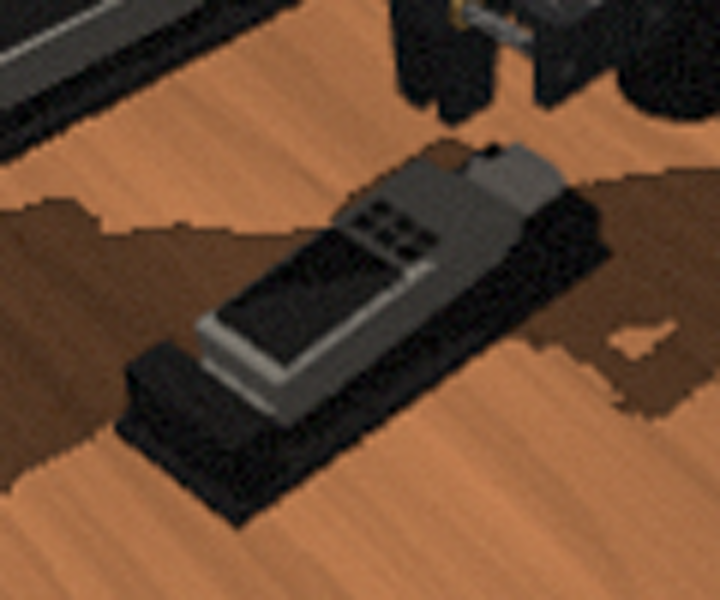

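The terminal lies with its tongue under the lip and its foot end resting, slightly raised, on the catch at about (510,170). I'll press the foot end down in small steps.

Emit:
{"api": "apply_moves", "payload": {
  "hand": [0, 0, 0, 0],
  "dp": [
    [0, 0, -2],
    [0, 0, -1.5],
    [0, 0, -0.3],
    [0, 0, 0]
  ],
  "rotation": [
    [0, 0, 0],
    [0, 0, 0],
    [0, 0, 0],
    [0, 0, 0]
  ]
}}

```text
clock: 11.05
position: [0.574, 0.0031, 0.0607]
orientation: [-0.001, -0.069, 0.998, -0.0]
force: [0.6, -0.2, 0.3]
opening: 0.0005
finger_force: 0.0
```

Emit:
{"api": "apply_moves", "payload": {
  "hand": [0, 0, 0],
  "dp": [
    [0, 0, -0.2],
    [0, 0, -0.2],
    [0, 0, 0]
  ],
  "rotation": [
    [0, 0, 0],
    [0, 0, 0],
    [0, 0, 0]
  ]
}}

```text
clock: 11.42
position: [0.5742, 0.0034, 0.0572]
orientation: [-0.0, -0.069, 0.998, 0.0]
force: [0.4, -0.1, 0.1]
opening: 0.0001
finger_force: 0.0
```

Emit:
{"api": "apply_moves", "payload": {
  "hand": [0, 0, 0],
  "dp": [
    [0, 0, -0.15],
    [0, 0, -0.15],
    [0, 0, 0]
  ],
  "rotation": [
    [0, 0, 0],
    [0, 0, 0],
    [0, 0, 0]
  ]
}}

```text
clock: 11.8
position: [0.5744, 0.0033, 0.0543]
orientation: [-0.0, -0.069, 0.998, 0.0]
force: [-0.3, -0.2, 2.5]
opening: 0.0003
finger_force: 1.0
```

Emit:
{"api": "apply_moves", "payload": {
  "hand": [0, 0, 0],
  "dp": [
    [0, 0, -0.15],
    [0, 0, -0.15],
    [0, 0, 0]
  ],
  "rotation": [
    [0, 0, 0],
    [0, 0, 0],
    [0, 0, 0]
  ]
}}

```text
clock: 12.18
position: [0.5748, 0.0032, 0.0518]
orientation: [0.0, -0.069, 0.998, 0.0]
force: [0.0, -0.0, 6.0]
opening: 0.0003
finger_force: 3.2
```

Emit:
{"api": "apply_moves", "payload": {
  "hand": [0, 0, 0],
  "dp": [
    [0, 0, -0.1],
    [0, 0, -0.1],
    [0, 0, 0]
  ],
  "rotation": [
    [0, 0, 0],
    [0, 0, 0],
    [0, 0, 0]
  ]
}}

```text
clock: 12.55
position: [0.5752, 0.0031, 0.0502]
orientation: [0.001, -0.069, 0.998, 0.0]
force: [-1.3, 0.1, 10.1]
opening: 0.0005
finger_force: 4.9
```

Emit:
{"api": "apply_moves", "payload": {
  "hand": [0, 0, 0],
  "dp": [
    [0, 0, -0.15],
    [0, 0, -0.1],
    [0, 0, 0]
  ],
  "rotation": [
    [0, 0, 0],
    [0, 0, 0],
    [0, 0, 0]
  ]
}}

```text
clock: 12.92
position: [0.5755, 0.0031, 0.0479]
orientation: [0.001, -0.069, 0.998, 0.0]
force: [-1.5, -0.3, 9.1]
opening: 0.0004
finger_force: 5.1
```

Emit:
{"api": "apply_moves", "payload": {
  "hand": [0, 0, 0],
  "dp": [
    [0, 0, -0.1],
    [0, 0, -0.1],
    [0, 0, 0]
  ],
  "rotation": [
    [0, 0, 0],
    [0, 0, 0],
    [0, 0, 0]
  ]
}}

```text
clock: 13.3
position: [0.574, 0.0034, 0.0445]
orientation: [-0.001, -0.069, 0.998, 0.0]
force: [-0.2, 0.5, 2.4]
opening: 0.0007
finger_force: 1.1
```

Emit:
{"api": "apply_moves", "payload": {
  "hand": [0, 0, 0],
  "dp": [
    [0, 0, -0.1],
    [0, 0, 0],
    [0, 0, 0]
  ],
  "rotation": [
    [0, 0, 0],
    [0, 0, 0],
    [0, 0, 0]
  ]
}}

```text
clock: 13.68
position: [0.5741, 0.0034, 0.0445]
orientation: [-0.0, -0.069, 0.998, 0.0]
force: [-3.6, 0.8, 13.1]
opening: 0.0004
finger_force: 6.6
```

Emit:
{"api": "apply_moves", "payload": {
  "hand": [0, 0, 0],
  "dp": [
    [0, 0, -0.1],
    [0, 0, 0],
    [0, 0, 0]
  ],
  "rotation": [
    [0, 0, 0],
    [0, 0, 0],
    [0, 0, 0]
  ]
}}

```text
clock: 14.05
position: [0.5741, 0.0034, 0.0444]
orientation: [-0.0, -0.069, 0.998, 0.001]
force: [-8.0, 1.9, 24.5]
opening: -0.0
finger_force: 12.0
```

Position holds hard at 44.4 mm while the force rises, so it is home on the bed. I'll retreat and check.

Emit:
{"api": "apply_moves", "payload": {
  "hand": [0, 0, 0, 0, 0, 0, 0],
  "dp": [
    [0, 0, 0.3],
    [0, 0, 2],
    [0, 0, 5],
    [0, 0, 5],
    [-3, 5, 3],
    [-3, 5, 0],
    [0, 0, 0]
  ],
  "rotation": [
    [0, 0, 0],
    [0, 0, 0],
    [0, 0, 0],
    [0, 0, 0],
    [0, 0, 0],
    [0, 0, 0],
    [0, 0, 0]
  ]
}}

```text
clock: 14.92
position: [0.5135, 0.1061, 0.1947]
orientation: [-0.001, -0.073, 0.997, 0.001]
force: [0.4, 0.4, 0.8]
opening: 0.0001
finger_force: 0.0
```

```bash
python3 - <<'E'
from h import *
rep()
im=ctrl.snapshot("side");cv2.imwrite("pics/c6.png",cv2.resize(im[150:250,205:325],(720,600),interpolation=cv2.INTER_CUBIC))
E
```

```text
clk 14.925 tcp [  8.4 110.  194.7] toe [-81.6 109.3 187.9] heel [ 73.4 110.6 187.6] pitch -0.11 yaw 8.38 F dock [0.5 0.3 0.8] M [ 0.02 -0.05 -0.01] op 0.00011321860996103372
```

View pics/c6.png

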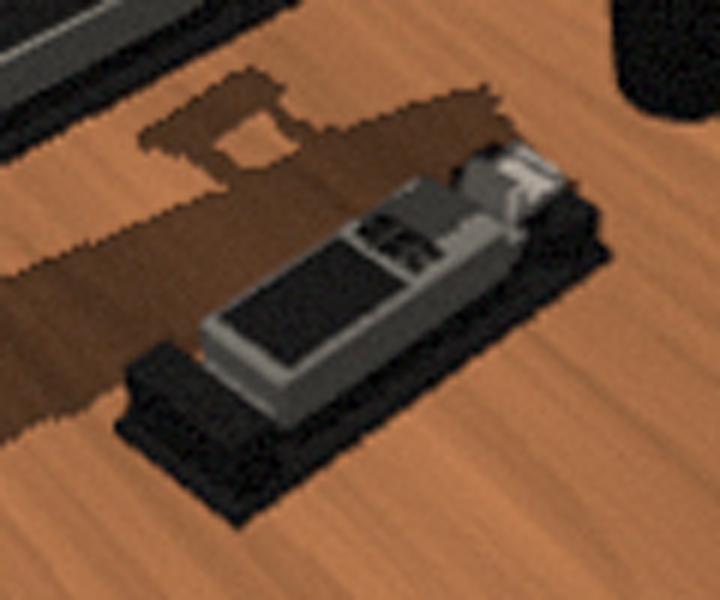

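The terminal lies flat in the dock, with its tongue under the lip at (230,370) and the steel catch out over the foot at (510,180).

```bash
python3 -c "from workcell import ctrl;print(ctrl.hand_in())"
```

```text
the job is handed in; nothing more can be done
None
```

The terminal is snapped past the catch and lies flat on the bed of the empty dock. Peak pressing force was about 25 N, nothing else on the counter was knowingly touched, and the job was handed in at about 15 s.

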